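# Hold a bag clip open astride a carton's top edge

### The job

I have opened the gable-top carton and want a clip on it: pull the drawer of the small pine chest all the way out to its stop and leave it out, then squeeze open the wide bag clip that is clipped on the drawer's centre divider and lift it off. Bring it over the carton and hold it squeezed wide open with its two jaws straddling the upright card edge on top, one jaw either side, centred on the edge and in line with it, the edge about halfway up between the jaws and the clip not touching the carton. Finish while holding it there squeezed open, so that I can press the folds flat before it snaps shut, and do not shift the carton or disturb the narrow clip and the other things standing about.

Things in the scene. Friction and masses are not known exactly. Their poses are not given: they have to be found in the camera images.
- drawer (a joint): How far the drawer is out, m: 0 shut, 0.18 at its stop. It slides along -x of drawer_handle with about 2 N of friction and stays where it is left.
- drawer_handle (a point): Middle of the dark bar handle of the pine chest's one drawer: a level round bar 11 mm thick, 110 mm long, 35 mm out from the drawer front (29 mm clear behind it), 97 mm above the table. Its axes are the chest's: x level, pointing into the chest (it opens along -x), y along the bar. Behind it the drawer front is 119 mm high, the chest (280 deep, 260 wide) 135 mm. Chest is fixed.
- drawer_divider (a point): Middle of the top edge of the drawer's centre divider, 64 mm above the table: an upright 6 mm plywood strip along the chest's x. The drawer's side walls are 72 mm high, 103 mm either side of it. Two bag clips stand on it, jaws down, 66 mm apart; the wide one may be the front or the rear one. Axes are the chest's.
- wide_clip: The wide white bag clip (52 g in all), jaws 70 mm long, clamped on the divider. Origin on its hinge pin, 5 mm above the divider's top; x along the pin (along the divider), y across the clip, z up. Jaw tips 38 mm below the pin; handles above it. The frame belongs to the half on +y: as the clip opens while held upright it turns up to 0.27 rad about x.
- wide_clip_grip (a point): Point between the handle plates, 30 mm over the pin. Two plates, 40 mm wide along x, 3 mm thick, tops 42 mm over the pin, lean apart to 45 mm over their outer top edges (22 mm at the pin). Pinched together across y they open the jaws: 5 N starts it, 10 to 15 N holds it at its stop, plates parallel, 22 mm over their outsides, tops 46 mm over the pin.
- wide_clip_jaw (a joint): Opening angle of the wide clip's other half about the pin, rad: 0 while it clamps the 6 mm divider, -0.15 shut on nothing, 0.54 fully open at its stop.
- wide_clip_tip_a (a point): Middle of the tip of the wide clip's jaw on its own +y side, on the gripping face, 38 mm below the pin; it turns with wide_clip.
- wide_clip_tip_b (a point): Middle of the tip of the wide clip's other jaw, facing tip a; 6 mm from it on the divider, 26 mm fully open.
- narrow_clip: The narrow white bag clip of the same kind, jaws 34 mm long, handle plates 26 mm wide with tops 36 mm over its pin, on the same divider; it stays there. Origin on its hinge pin, 68 mm above the table, x along the divider.
- carton: Loose gable-top carton of white card with a brown band, 70 x 70 mm, 100 mm high to the shoulders, two roof slopes up to 128 mm, and on them the upright folded card edge: 24 mm high, 3 mm thick, 70 mm long along its own x, top at 152 mm. About 0.45 kg. Origin at the centre of its underside, z up.
- carton_edge (a point): Middle of the top of that upright card edge, 152 mm above the carton's underside; x along the edge, y across it, z up.
- jar: Bystander: closed amber glass jar, 72 mm across, 115 mm high. Origin at the centre of its underside.
- tin: Bystander: tin can, 72 mm across, 105 mm high. Origin at the centre of its underside.
- vinegar: Bystander: green glass bottle, 60 mm across, 190 mm high. Origin at the centre of its underside.
- mug: Bystander: white mug, 80 mm across, 92 mm high. Origin at the centre of its underside.
- spice: Bystander: spice jar, 44 mm across, 95 mm high. Origin at the centre of its underside.
Not all that is in view belongs to the job. Leave any pink or yellow look-alike of the carton alone.

How it is judged:
By the outcome, as a careful person would: the job done as asked, in the order asked, and still so for the second after the job is handed in, while the arm keeps its last pose, push and grip.
It also fails if it takes over 58 s, if anything falls off the work surface, if the arm or the gripper's body presses on something with over 40 N, if the wrist force passes 120 N, or if a joint passes its speed limit or range.

### The arm

A 6-joint arm with a two-finger parallel gripper is mounted at the origin on the work surface. World frame = base frame: x ahead of the robot, y to its left, z up, the work surface at z = 0. Lengths are in mm, angles in rad, forces in N, time in s.
With the tool pointing down it reaches from about 350 to 775 mm from the base axis. Payload 7.3 kg.
Tool frame: the origin (TCP) lies on the centre line of the jaws, within the pads' length; the fingertips stand 17 mm ahead of it and the grasp point (between the pads) lies 2 mm behind it; z points along the fingers, y is the line along which they close (so a half turn about z gives the same grasp; the last joint's range is limited). The gripper opens to 92 mm and grips with 3 to 60 N. Pads are 19 mm wide; open, the fingers measure 130 mm over their backs; the gripper's body (75 mm by 190 mm) begins 47 mm behind the grasp point.
Start: joints at [-1.356, 0.342, 1.524, -0, 1.275, -0.146], TCP at [185.36, -491.208, 243.741] pointing down, gripper open.
Joint ranges: [-2.53, 2.53], [-0.77, 2.02], [0.04, 2.7], [-1, 4.14], [0.28, 2.66], [-3.11, 3.11]. Speed limits (rad/s): [2.57, 2.57, 3.14, 3.14, 3.14, 3.14].

### API

Orientations are given as [roll, pitch, yaw] about the fixed x, y, z axes, in that order (R = Rz(yaw) Ry(pitch) Rx(roll)).
In Python, from plant import bot gives the robot as it stands. The module is installed in compiled form; this text tells all that it offers.
- The arm moves only by the shell command python3 -m pendant 'ROWS'. ROWS is JSON, a list of rows, each a list of 3 entries, a list of its own where there are three numbers: the shift along the world's x, y, z as a fraction of full scale, then the turn, a rotation vector about the world's x, y, z as a fraction of full scale, then the opening, from -1 (shut) to 1 (fully open), so that 0 is half open. In form: [[[tx, ty, tz], [rx, ry, rz], claw], ...]. A call has exactly 10 rows; each row shifts and turns the commanded pose from where the row before left it; what a row does not reach is not made up. Full scale, the value 1, is 30 mm for a shift and 0.12 rad for a turn. A row lasts 1/12 s, in which the tool goes at most 41.7 mm and 7.16 degrees, less where a joint would pass 70% of its speed; a pose out of reach is approached as far as the arm can. A call with a number of a shift or a turn outside -1 to 1 is refused whole. A call with a gripper value outside its range is refused whole. The fingers move at their own pace and stop on an object; the grip force is fixed at half the most. Time passes only in rows, so rows that do not move let the fingers close, or fill a call up. It gives the time, the measured TCP pose, the force, the opening and the grip force at its end, in the units of the state.
- bot.get_obs(): the state, without advancing time (a new reading comes with each control period).
- bot.capture(name): name is "side" or "top"; returns the picture (420x560x3 uint8, blue, green, red); there is no depth.
- bot.camera_params(name): a dict with "fovy" (degrees; the focal length in pixels is half the picture's height over the tangent of half this angle, whatever the lens; pixels are square), "cx", "cy" (the principal point, pixels), "camera_from_world" (4x4, takes a point from world to camera coordinates). Camera axes: x right, y down, z forward; pixel columns grow to the right and rows downward; lengths in mm; the calibration is good to about 2 mm. A picture is of the moment at which its call begins. camera_params takes no time and is no camera call.
- bot.close_job(): hands the job in; it is judged then, once.
The state is a dict: "time": time; "joint_positions": joint angles; "dq": joint speeds; "tau": joint torques, N m; "tool_pos": TCP position; "tcp_rot": TCP orientation; "contact_force": force on the tool from outside, world axes, zero at the start; "moment": the same for the moment, N m; "grip_width": finger opening in mm; "finger_force": force on a finger pad.
Only numpy, scipy, OpenCV 4.12 (cv2) and the standard library are available. Lean on these libraries where they do the work, as an engineer would, in place of code of your own. Each camera call takes 0.05 s, during which the arm holds its last target. There are 200 camera calls.

## Working session

There is one attempt and no reset: what is moved stays moved. The work goes in short steps, Python scripts to look and compute and a shell command to move; the robot and the scene stay as the last step left them, time stands still between calls to the robot, and variables do not carry over. Pictures are saved under pics/ and viewed, at most 10 in all, crops included, and the job is handed in when it is done.

```bash
mkdir -p pics; python3 - <<'E'
from plant import bot
import cv2,numpy as np
for n in("side","top"):
    cv2.imwrite(f"pics/{n}0.png",cv2.resize(bot.capture(n),(784,588),interpolation=cv2.INTER_CUBIC))
    p=bot.camera_params(n);print(n,p)
print(bot.get_obs())
E
```

```text
side {'fovy': 52.492692089333325, 'cx': 276.51136716419865, 'cy': 213.09725876356416, 'camera_from_world': array([[-6.93603273e-01, -7.20208897e-01,  1.46166060e-02,
         4.15260532e+02],
       [-3.67936838e-01,  3.36754464e-01, -8.66728858e-01,
         3.35348090e+02],
       [ 6.19303627e-01, -6.06543961e-01, -4.98565383e-01,
         1.10462647e+03],
       [ 0.00000000e+00,  0.00000000e+00,  0.00000000e+00,
         1.00000000e+00]])}
top {'fovy': 49.92736304548414, 'cx': 282.2751892529186, 'cy': 216.42535371127306, 'camera_from_world': array([[ 9.31150773e-03, -9.99732878e-01,  2.11534284e-02,
        -1.29705101e+01],
       [-9.87424859e-01, -1.25313643e-02, -1.57591601e-01,
         6.17633827e+02],
       [ 1.57814587e-01, -1.94200056e-02, -9.87277782e-01,
         1.33383544e+03],
       [ 0.00000000e+00,  0.00000000e+00,  0.00000000e+00,
         1.00000000e+00]])}
{'time': 0.1, 'joint_positions': array([-1.35599337e+00,  3.42609666e-01,  1.52492408e+00, -7.02556184e-06,
        1.27539921e+00, -1.45990312e-01]), 'dq': array([-5.71918431e-05, -2.47498139e-03, -3.33383645e-03,  1.90028118e-03,
       -9.47240261e-04, -6.08816224e-04]), 'tau': array([ 1.22329271e-03, -4.32007778e+01, -2.44692814e+01,  7.18414458e-02,
        5.25553920e-02, -3.78054085e-05]), 'tool_pos': array([ 185.28360399, -490.85200203,  243.13605871]), 'tcp_rot': array([-3.14026564e+00, -1.88329021e-04,  3.60795191e-01]), 'contact_force': array([-1.00254291, -0.55026664, -0.01198817]), 'moment': array([-0.01446411, -0.00811537, -0.0746048 ]), 'finger_force': 0.0, 'grip_width': 92.1092070299993}
```

View pics/side0.png

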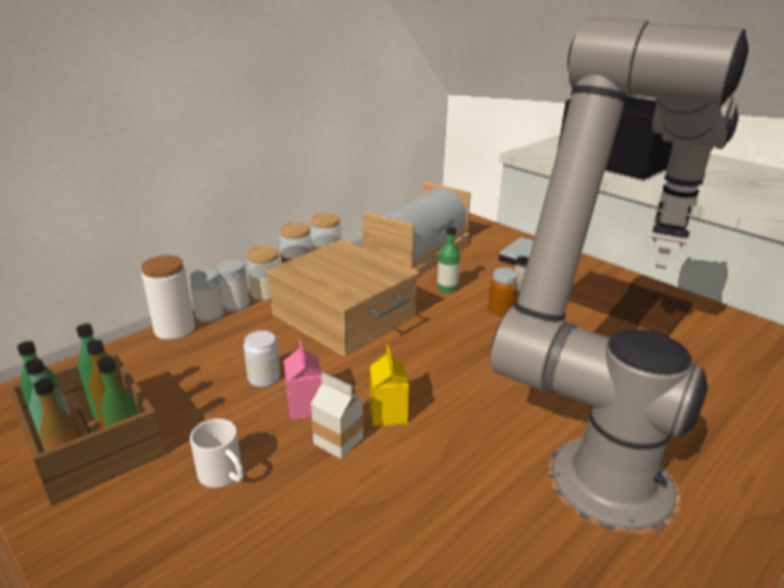

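View pics/top0.png

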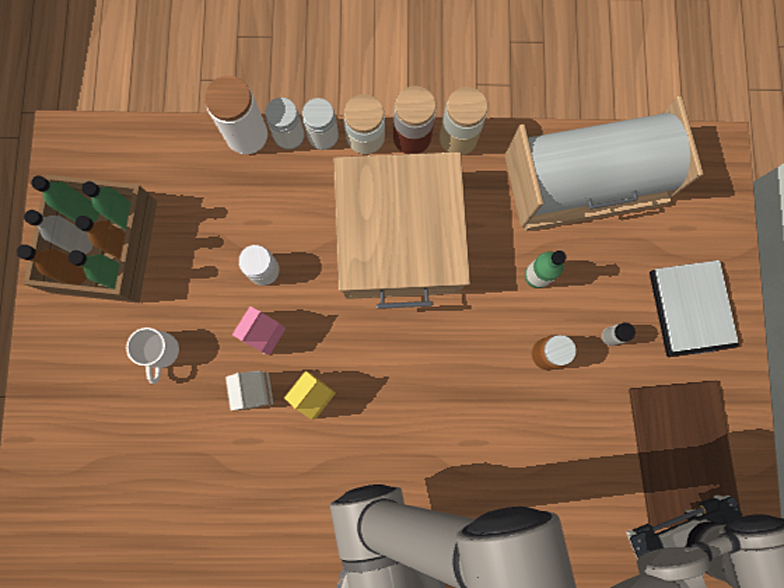

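The pine chest is at top-view (402,222) with its handle at about (404,300). The white carton with the brown band is at top (249,391) and side (338,415). The pink carton at top (259,330) and the yellow one at (309,395) are look-alikes and stay put. Next I'll enlarge the handle and the white carton.

```bash
cat >h.py <<'E'
from plant import bot
import cv2,numpy as np
def ray(n,u,v):
    p=bot.camera_params(n);T=p["camera_from_world"];f=210/np.tan(np.radians(p["fovy"]/2))
    R=T[:3,:3];return -R.T@T[:3,3],R.T@np.array([(u-p["cx"])/f,(v-p["cy"])/f,1])
def onz(n,u,v,z):
    o,d=ray(n,u,v);return (o+d*(z-o[2])/d[2]).round(1)
def proj(n,P):
    p=bot.camera_params(n);T=p["camera_from_world"];f=210/np.tan(np.radians(p["fovy"]/2))
    c=T[:3,:3]@np.array(P,float)+T[:3,3];return np.array([f*c[0]/c[2]+p["cx"],f*c[1]/c[2]+p["cy"]]).round(1)
def crop(im,u0,v0,w,h,s):
    c=cv2.resize(im[v0:v0+h,u0:u0+w],None,fx=s,fy=s,interpolation=cv2.INTER_CUBIC)
    for i in range(0,w,10): cv2.putText(c,str(u0+i),(i*s,8),0,.3,(0,0,255),1);cv2.line(c,(i*s,10),(i*s,14),(0,0,255),1)
    for j in range(0,h,10): cv2.putText(c,str(v0+j),(0,j*s+3),0,.3,(255,0,0),1)
    return c
E
python3 - <<'E'
from h import *
t=bot.capture("top");s=bot.capture("side")
a=crop(t,155,258,50,40,8);b=crop(s,215,260,50,70,8)[:600];c=crop(t,235,190,100,35,4)
can=np.zeros((600,800,3),np.uint8);can[:320,:400]=a;can[330:330+140,:400]=c;can[:560,400:]=b
cv2.imwrite("pics/c1.png",can)
E
```

```text
(no output)
```

View pics/c1.png

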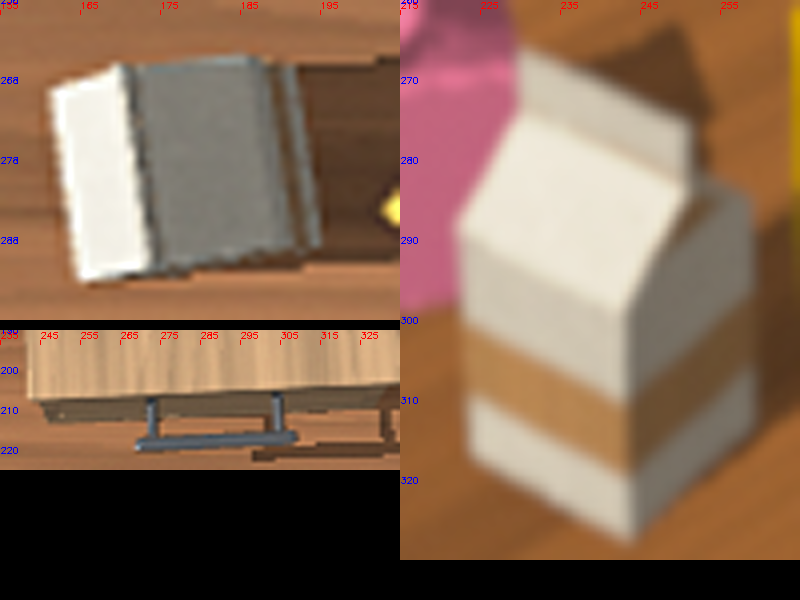

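```bash
python3 - <<'E'
from h import *
e=[onz("side",229.8,265.8,152),onz("side",251.5,275,152)]
print("edge",e,np.linalg.norm(e[0]-e[1]),(e[0]+e[1])/2,[proj("top",x) for x in e])
print("base",onz("side",244,327.7,0),onz("side",223.75,317.5,0),onz("side",259.4,313.75,0))
# top: roof shoulder corners
for u,v in[(161.2,269.5),(165.5,293),(169.5,266.5),(173.5,292),(191,266),(195,289)]:print(u,v,onz("top",u,v,100),onz("top",u,v,152))
h=[onz("top",269.3,219.2,97),onz("top",309.3,216.6,97)];print("handle",h,np.linalg.norm(h[0]-h[1]),(h[0]+h[1])/2)
# chest top corners (top picture/1.4)
for u,v in[(334/1.4,157/1.4),(460/1.4,153/1.4),(338/1.4,291/1.4),(469/1.4,285/1.4)]:print(onz("top",u,v,135))
E
```

```text
edge [array([458.4, 309.6, 152. ]), array([390. , 293.1, 152. ])] 70.36199258122241 [424.2  301.35 152.  ] [array([168.6, 265.9]), array([173.4, 291. ])]
base [380.7 330.8   0. ] [448.  346.7   0. ] [392.  265.2   0. ]
161.2 269.5 [450.3 342.2 100. ] [448.3 329.5 152. ]
165.5 293 [383.7 326.6 100. ] [384.4 314.5 152. ]
169.5 266.5 [459.2 318.9 100. ] [456.8 307.1 152. ]
173.5 292 [386.8 304.  100. ] [387.3 292.7 152. ]
191 266 [461.3 257.1 100. ] [458.8 247.8 152. ]
195 289 [395.8 243.  100. ] [396.  234.2 152. ]
handle [array([601.3,  33. ,  97. ]), array([610.6, -85.3,  97. ])] 118.66499062486795 [605.95 -26.15  97.  ]
[916.7 128.5 135. ]
[ 930.5 -140.1  135. ]
[627.5 113.2 135. ]
[ 643.6 -156.7  135. ]
```

The edge measures 70 mm long, as it should. Its middle is at about (423,300,152), yaw about 0.225. The chest yaw is about 0.06 and the handle is at about (604,-25,97). I'll go above the handle with the fingers turned to close along the chest's x.

```bash
R='[[0.69,0.776,-0.07],[0,0,0.53],-0.5]'; python3 -m pendant '[[[0.69,0.776,-0.05],[0,0,0.53],-0.5],[[0.69,0.776,-0.05],[0,0,0.53],-0.5],[[0.69,0.776,-0.05],[0,0,0.53],-0.5],[[0.69,0.776,-0.05],[0,0,0.53],-0.5],[[0.69,0.776,-0.05],[0,0,0.53],-0.5],[[0.69,0.776,-0.05],[0,0,0.53],-0.5],[[0.69,0.776,-0.05],[0,0,0.53],-0.5],[[0.69,0.776,-0.05],[0,0,0.53],-0.5],[[0.69,0.776,-0.05],[0,0,0.53],-0.5],[[0.69,0.776,-0.05],[0,0,0.53],-0.5]]' && python3 -m pendant '[[[0.69,0.776,-0.05],[0,0,0.53],-0.5],[[0.69,0.776,-0.05],[0,0,0.53],-0.5],[[0.69,0.776,-0.05],[0,0,0.53],-0.5],[[0.69,0.776,-0.05],[0,0,0.53],-0.5],[[0.69,0.776,-0.05],[0,0,0.53],-0.5],[[0.69,0.776,-0.05],[0,0,0.53],-0.5],[[0.69,0.776,-0.05],[0,0,0.53],-0.5],[[0.69,0.776,-0.05],[0,0,0.53],-0.5],[[0.69,0.776,-0.05],[0,0,0.53],-0.5],[[0.69,0.776,-0.05],[0,0,0.53],-0.5]]'
```

```text
time: 1.03
tool_pos: [393.1, -257.0, 228.6]
tcp_rot: [3.142, -0.0, 1.0]
contact_force: [-0.1, -0.2, 0.5]
grip_width: 29.7
finger_force: 0.0
time: 1.87
tool_pos: [600.1, -24.2, 213.4]
tcp_rot: [-3.141, -0.0, 1.636]
contact_force: [-0.3, -0.5, 0.8]
grip_width: 22.8
finger_force: 0.0
```

```bash
python3 -m pendant '[[[-0.2,0,-0.5],[0,0,0],-0.5],[[0,0,-0.5],[0,0,0],-0.5],[[0,0,-0.5],[0,0,0],-0.5],[[0,0,-0.5],[0,0,0],-0.5],[[0,0,0],[0,0,0],-0.5],[[0,0,0],[0,0,0],-0.5],[[0,0,0],[0,0,0],-0.5],[[0,0,0],[0,0,0],-0.5],[[0,0,0],[0,0,0],-0.5],[[0,0,0],[0,0,0],-0.5]]'; python3 - <<'E'
from h import *
t=bot.capture("top");s=bot.capture("side")
a=crop(s,225,150,90,110,5)[:600];b=crop(t,240,180,80,60,4)
can=np.zeros((600,800,3),np.uint8);can[:550,:450]=a;can[:240,450:770]=b
cv2.imwrite("pics/c2.png",can)
print(proj("side",[604,-25,97]))
E
```

```text
time: 2.7
tool_pos: [593.7, -25.7, 154.6]
tcp_rot: [3.14, 0.0, 1.633]
contact_force: [-0.0, -0.2, 0.3]
grip_width: 23.1
finger_force: 0.0
[281.2 219.2]
```

View pics/c2.png

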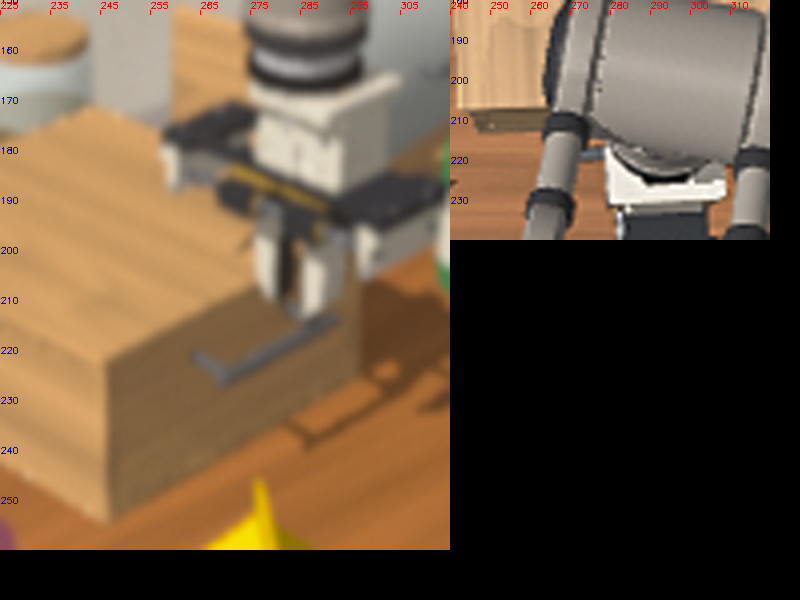

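The side picture shows the bar running from about (269,225) to about (292.5,214.3), with the open fingers just above it. I'll turn that into a position.

```bash
python3 - <<'E'
from h import *
a=onz("side",269,225.3,97);b=onz("side",292.5,214.3,97);print(a,b,np.linalg.norm(a-b),(a+b)/2)
for P in([600,33,97],[607,-80,97],[603,30,97],[610,-80,97],[594,-25.7,137],[607,-80,97]):print(P,proj("side",P))
print(onz("side",246,255,0),onz("side",246.2,222.5,135),onz("side",297,194,135), onz("side",297,225,0))
E
```

```text
[602.9  32.5  97. ] [601.  -77.1  97. ] 109.61646774093754 [601.95 -22.3   97.  ]
[600, 33, 97] [269.5 225.7]
[607, -80, 97] [291.8 213.4]
[603, 30, 97] [269.5 225. ]
[610, -80, 97] [291.2 213.1]
[594, -25.7, 137] [283.6 209.9]
[607, -80, 97] [291.8 213.4]
[631.  110.9   0. ] [619.1 116.5 135. ] [ 646.5 -145.2  135. ] [ 648.3 -154.7    0. ]
```

```bash
python3 -m pendant '[[[0.33,0.03,0],[0,0,0],-0.5],[[0,0,0],[0,0,0],-0.5],[[0,0,-0.3],[0,0,0],-0.5],[[0,0,-0.3],[0,0,0],-0.5],[[0,0,-0.3],[0,0,0],-0.5],[[0,0,-0.2],[0,0,0],-0.5],[[0,0,-0.2],[0,0,0],-0.5],[[0,0,-0.1],[0,0,0],-0.5],[[0,0,0],[0,0,0],-0.5],[[0,0,0],[0,0,0],-0.5]]'
```

```text
time: 3.63
tool_pos: [603.3, -24.7, 111.7]
tcp_rot: [-3.142, -0.0, 1.633]
contact_force: [0.4, -0.9, -0.3]
grip_width: 22.7
finger_force: 0.0
```

```bash
python3 -m pendant '[[[0,0,-0.2],[0,0,0],-0.5],[[0,0,-0.16],[0,0,0],-0.5],[[0,0,0],[0,0,0],-0.5],[[0,0,0],[0,0,0],-1],[[0,0,0],[0,0,0],-1],[[0,0,0],[0,0,0],-1],[[0,0,0],[0,0,0],-1],[[0,0,0],[0,0,0],-1],[[0,0,0],[0,0,0],-1],[[0,0,0],[0,0,0],-1]]'
```

```text
time: 4.47
tool_pos: [603.4, -24.7, 101.1]
tcp_rot: [3.141, 0.0, 1.633]
contact_force: [2.1, 0.4, -1.3]
grip_width: 9.8
finger_force: 30.0
```

```bash
python3 -m pendant '[[[-0.3,-0.019,0],[0,0,0],-1],[[-0.5,-0.031,0],[0,0,0],-1],[[-0.6,-0.037,0],[0,0,0],-1],[[-0.6,-0.037,0],[0,0,0],-1],[[-0.6,-0.037,0],[0,0,0],-1],[[-0.6,-0.037,0],[0,0,0],-1],[[-0.6,-0.037,0],[0,0,0],-1],[[-0.6,-0.037,0],[0,0,0],-1],[[-0.6,-0.037,0],[0,0,0],-1],[[-0.5,-0.031,0],[0,0,0],-1]]'; python3 -m pendant '[[[-0.15,-0.01,0],[0,0,0],-1],[[-0.1,-0.006,0],[0,0,0],-1],[[-0.05,-0.003,0],[0,0,0],-1],[[-0.05,-0.003,0],[0,0,0],-1],[[0,0,0],[0,0,0],-1],[[0,0,0],[0,0,0],-1],[[0,0,0],[0,0,0],-1],[[0,0,0],[0,0,0],-1],[[0,0,0],[0,0,0],-1],[[0,0,0],[0,0,0],-1]]'
```

```text
time: 5.3
tool_pos: [437.2, -34.8, 101.1]
tcp_rot: [3.141, -0.0, 1.633]
contact_force: [2.7, 0.7, -3.3]
grip_width: 9.9
finger_force: 30.0
time: 6.13
tool_pos: [428.4, -35.4, 101.1]
tcp_rot: [3.14, -0.0, 1.633]
contact_force: [2.9, 5.0, -0.3]
grip_width: 10.3
finger_force: 30.0
```

```bash
python3 -m pendant '[[[-0.05,-0.003,0],[0,0,0],-1],[[-0.05,-0.003,0],[0,0,0],-1],[[-0.05,-0.003,0],[0,0,0],-1],[[0,0,0],[0,0,0],-1],[[0,0,0],[0,0,0],-1],[[-0.05,-0.003,0],[0,0,0],-1],[[0,0,0],[0,0,0],-1],[[0,0,0],[0,0,0],-1],[[0,0,0],[0,0,0],-1],[[0,0,0],[0,0,0],-1]]'
```

```text
time: 6.97
tool_pos: [428.1, -35.5, 101.2]
tcp_rot: [3.128, 0.0, 1.631]
contact_force: [26.0, 12.6, -22.5]
grip_width: 10.2
finger_force: 30.0
```

The drawer is at its stop: it stopped moving while the pull rose to 26 N. Now I'll relax, release, lift and swing clear to look.

```bash
python3 -m pendant '[[[0.12,0.01,0],[0,0,0],-1],[[0.08,0.003,0],[0,0,0],-1],[[0,0,0],[0,0,0],-0.5],[[0,0,0],[0,0,0],-0.5],[[0,0,0],[0,0,0],-0.5],[[0,0,0.3],[0,0,0],-0.5],[[0,0,0.6],[0,0,0],-0.5],[[0,0,0.9],[0,0,0],-0.5],[[0,0,0.9],[0,0,0],-0.5],[[0,0,0.9],[0,0,0],0]]' && python3 -m pendant '[[[0,-0.9,0.2],[0,0,-0.9],0.6],[[0,-0.9,0.2],[0,0,-0.9],0.6],[[0,-0.9,0.2],[0,0,-0.9],0.6],[[0,-0.9,0],[0,0,-0.9],0.6],[[0,-0.9,0],[0,0,-0.9],0.6],[[0,-0.9,0],[0,0,-0.9],0.6],[[0,-0.9,0],[0,0,-0.9],0.6],[[0,-0.9,0],[0,0,-0.9],0.6],[[0,-0.9,0],[0,0,-0.9],0.6],[[0,0,0],[0,0,-0.9],0.6]]'; python3 - <<'E'
from h import *
t=bot.capture("top");s=bot.capture("side")
a=crop(t,235,200,110,70,7);cv2.imwrite("pics/c3.png",a)
b=crop(s,235,195,110,80,7);cv2.imwrite("pics/c4.png",b)
E
```

```text
time: 7.8
tool_pos: [427.0, -35.8, 210.0]
tcp_rot: [-3.14, 0.0, 1.633]
contact_force: [0.9, 0.3, -0.6]
grip_width: 26.1
finger_force: 0.0
time: 8.63
tool_pos: [427.1, -283.0, 226.6]
tcp_rot: [3.14, 0.001, 0.544]
contact_force: [-1.4, 0.4, 1.0]
grip_width: 73.6
finger_force: 0.0
```

View pics/c3.png

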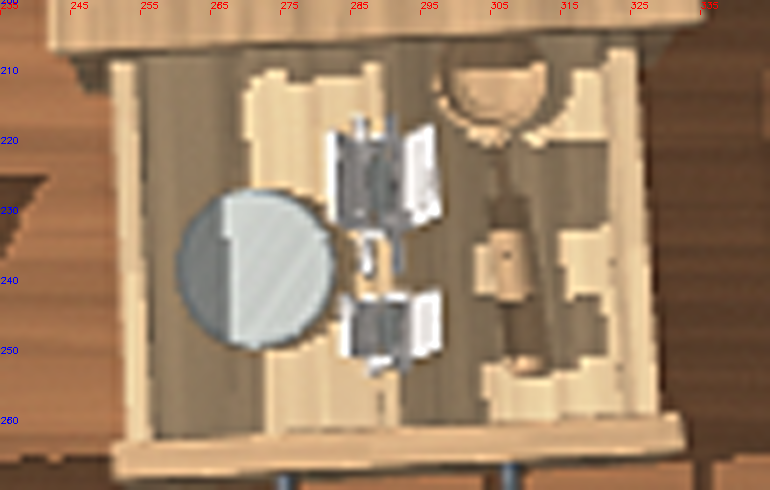

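View pics/c4.png

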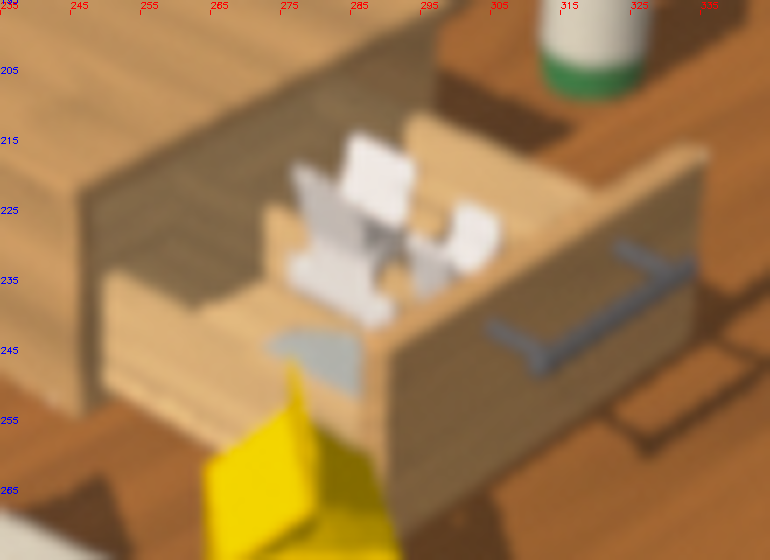

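The rear clip, with plates at top-view u 282–298 and v 218–232, has plates about 40 mm long, so it is the wide one. The front clip at u 284–298 and v 242–251 has about 26 mm plates, so it is the narrow one and stays. There is also a glass or disc at (272,238) to the left of the divider. Next: triangulate the wide clip and the disc.

```bash
python3 - <<'E'
from h import *
C=[onz("top",u,v,111) for u,v in[(281.9,219),(282.7,232.1),(297,217.7),(298,230.4)]]
print("plates top",*C,"mean",np.mean(C,0))
S=[onz("side",u,v,111) for u,v in[(285,214.2),(294.3,218.3),(277.1,218.6)]];print("side",*S)
L=[onz("top",235+x/7,200+y/7,64) for x,y in[(381,425),(365,395)]];print("divider",L)
for z in(10,40,60,80,100):
    q=[onz("top",272+11*np.cos(a),238.5+11*np.sin(a),z) for a in np.arange(0,6.2,np.pi/4)]
    print(z,onz("top",272,238.5,z),np.array([proj("side",p) for p in q]).tolist())
print([onz("top",235+x/7,200+y/7,119) for x,y in[(112,445),(682,415)]])
E
```

```text
plates top [600.2  -3.9 111. ] [561.7  -6.6 111. ] [604.6 -48.1 111. ] [567.2 -51.2 111. ] mean [583.425 -27.45  111.   ]
side [602.1 -41.1 111. ] [561.7 -44.7 111. ] [599.2  -0.9 111. ]
divider [array([481.7, -28.5,  64. ]), array([494.4, -21.6,  64. ])]
10 [553.7  24.5  10. ] [[287.7, 248.2], [290.9, 252.4], [288.0, 256.6], [280.6, 258.3], [273.2, 256.4], [270.3, 252.1], [273.4, 248.0], [280.5, 246.4]]
40 [550.4  24.5  40. ] [[288.5, 241.3], [291.7, 245.4], [288.8, 249.4], [281.5, 251.1], [274.2, 249.2], [271.3, 245.0], [274.3, 241.1], [281.4, 239.6]]
60 [548.2  24.4  60. ] [[289.1, 236.7], [292.2, 240.6], [289.4, 244.6], [282.2, 246.2], [274.9, 244.3], [272.0, 240.3], [275.0, 236.4], [282.0, 234.9]]
80 [546.   24.3  80. ] [[289.6, 231.9], [292.7, 235.8], [290.0, 239.6], [282.8, 241.2], [275.6, 239.4], [272.6, 235.4], [275.6, 231.6], [282.6, 230.2]]
100 [543.8  24.3 100. ] [[290.2, 227.1], [293.3, 230.8], [290.5, 234.6], [283.4, 236.1], [276.2, 234.4], [273.3, 230.5], [276.3, 226.8], [283.2, 225.4]]
[array([469. ,  83.3, 119. ]), array([ 483.7, -150. ,  119. ])]
```

The disc is only about 30 mm tall, so it is clear of the grip. The wide clip is at about (583,-26), yaw 0.062. Moving above it.

```bash
python3 -m pendant '[[[0.52,0.857,0],[0,0,-0.4],0.22],[[0.52,0.857,0],[0,0,-0.4],0.22],[[0.52,0.857,0],[0,0,-0.4],0.22],[[0.52,0.857,0],[0,0,-0.4],0.22],[[0.52,0.857,0],[0,0,-0.4],0.22],[[0.52,0.857,0],[0,0,-0.4],0.22],[[0.52,0.857,0],[0,0,-0.4],0.22],[[0.52,0.857,-0.3],[0,0,-0.4],0.22],[[0.52,0.857,-0.5],[0,0,-0.4],0.22],[[0.52,0.857,-0.5],[0,0,-0.4],0.22]]' && python3 -m pendant '[[[0,0,-0.5],[0,0,0],0.22],[[0,0,-0.5],[0,0,0],0.22],[[0,0,-0.4],[0,0,0],0.22],[[0,0,-0.2],[0,0,0],0.22],[[0,0,0],[0,0,0],0.22],[[0,0,0],[0,0,0],0.22],[[0,0,0],[0,0,0],0.22],[[0,0,0],[0,0,0],0.22],[[0,0,0],[0,0,0],0.22],[[0,0,0],[0,0,0],0.22]]'; python3 - <<'E'
from h import *
s=bot.capture("side")
cv2.imwrite("pics/c5.png",crop(s,255,180,70,70,8))
o=bot.get_obs();P=o["tool_pos"]
for dy in(-28,0,28):print(dy,proj("side",P+[0.062*-dy,dy,-17]),proj("side",P+[0,dy,-17]))
E
```

```text
time: 9.57
tool_pos: [583.9, -19.3, 188.0]
tcp_rot: [3.141, -0.001, 0.075]
contact_force: [-0.5, -0.7, -0.7]
grip_width: 55.8
finger_force: 0.0
time: 10.4
tool_pos: [584.0, -21.6, 140.5]
tcp_rot: [3.141, -0.001, 0.073]
contact_force: [0.4, 0.8, 0.9]
grip_width: 56.0
finger_force: 0.0
-28 [290.3 212. ] [290.7 212.2]
0 [284.8 215. ] [284.8 215. ]
28 [279.1 218.1] [278.8 217.9]
```

View pics/c5.png

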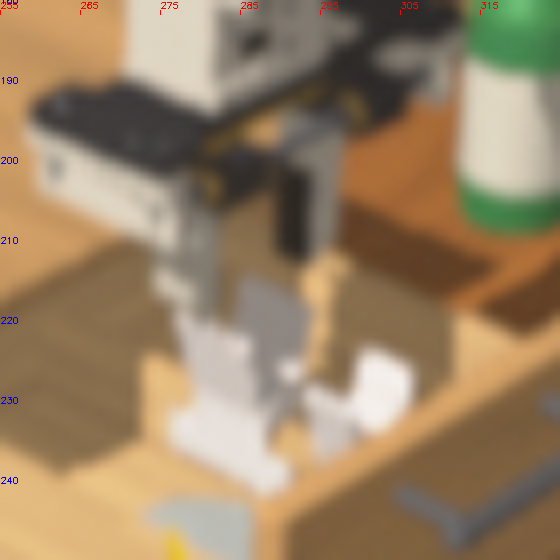

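The fingertips are at (279.4,219.4) and (292.5,212.8). The plate tops are centred at about (281.7,221.3) and (289.4,216.6), right under the fingers. I'll compute the offset.

```bash
python3 - <<'E'
from h import *
for u,v in[(281.7,221.3),(289.4,216.6),(285.5,219),(277.3,218.8),(286,223.8),(285,214.4),(293.8,218.8)]:print(u,v,onz("side",u,v,111))
print(proj("side",[584,-21.6,111]),onz("side",279.4,219.4,123.5),onz("side",292.5,212.8,123.5))
E
```

```text
281.7 221.3 [576.3  -0.  111. ]
289.4 216.6 [580.7 -40.7 111. ]
285.5 219 [578.4 -19.8 111. ]
277.3 218.8 [ 5.978e+02 -5.000e-01  1.110e+02]
286 223.8 [555.5   0.8 111. ]
285 214.4 [601.2 -40.2 111. ]
293.8 218.8 [560.6 -41.1 111. ]
[284.7 218.2] [575.4  11.9 123.5] [576.7 -50.9 123.5]
```

```bash
python3 -m pendant '[[[-0.07,-0.06,0],[0,0,-0.08],0.22],[[0,0,-0.25],[0,0,0],0.22],[[0,0,-0.25],[0,0,0],0.22],[[0,0,-0.25],[0,0,0],0.22],[[0,0,-0.25],[0,0,0],0.22],[[0,0,-0.2],[0,0,0],0.22],[[0,0,-0.2],[0,0,0],0.22],[[0,0,0],[0,0,0],0.22],[[0,0,0],[0,0,0],0.22],[[0,0,0],[0,0,0],0.22]]'
```

```text
time: 11.28
tool_pos: [581.9, -23.2, 98.1]
tcp_rot: [3.141, -0.0, 0.063]
contact_force: [0.1, -0.7, 0.8]
grip_width: 56.1
finger_force: 0.0
```

```bash
python3 -m pendant '[[[0,0,0],[0,0,0],0.1],[[0,0,0],[0,0,0],0.0],[[0,0,0],[0,0,0],-0.05],[[0,0,0],[0,0,0],-0.1],[[0,0,0],[0,0,0],-0.15],[[0,0,0],[0,0,0],-0.15],[[0,0,0],[0,0,0],-0.15],[[0,0,0],[0,0,0],-0.15],[[0,0,0],[0,0,0],-0.15],[[0,0,0],[0,0,0],-0.15]]'
```

```text
time: 12.12
tool_pos: [582.4, -23.5, 99.6]
tcp_rot: [3.141, -0.003, 0.063]
contact_force: [-1.3, -0.5, 7.3]
grip_width: 39.0
finger_force: 7.2
```

```bash
python3 -m pendant '[[[0,0,0],[0,0,0],-0.3],[[0,0,0],[0,0,0],-0.4],[[0,0,0],[0,0,0],-0.5],[[0,0,0],[0,0,0],-0.6],[[0,0,0],[0,0,0],-1],[[0,0,0],[0,0,0],-1],[[0,0,0],[0,0,0],-1],[[0,0,0],[0,0,0],-1],[[0,0,0],[0,0,0],-1],[[0,0,0],[0,0,0],-1]]'
```

```text
time: 12.95
tool_pos: [583.3, -23.7, 100.3]
tcp_rot: [3.14, -0.005, 0.063]
contact_force: [-1.4, -1.4, 11.6]
grip_width: 21.8
finger_force: 30.0
```

The clip is squeezed to its stop (21.8 mm). Lifting straight up.

```bash
python3 -m pendant '[[[0,0,0.15],[0,0,0],-1],[[0,0,0.2],[0,0,0],-1],[[0,0,0.3],[0,0,0],-1],[[0,0,0.4],[0,0,0],-1],[[0,0,0.6],[0,0,0],-1],[[0,0,0.8],[0,0,0],-1],[[0,0,0.8],[0,0,0],-1],[[0,0,0.8],[0,0,0],-1],[[0,0,0.8],[0,0,0],-1],[[0,0,0.4],[0,0,0],-1]]'; python3 - <<'E'
from h import *
s=bot.capture("side");t=bot.capture("top")
can=np.zeros((600,800,3),np.uint8);can[:600,:400]=crop(s,255,130,100,150,4);can[:320,400:]=crop(t,240,190,100,80,4)
cv2.imwrite("pics/c6.png",can)
E
```

```text
time: 13.78
tool_pos: [582.4, -23.3, 259.3]
tcp_rot: [3.141, -0.004, 0.063]
contact_force: [1.5, -0.4, -1.0]
grip_width: 21.4
finger_force: 30.0
```

View pics/c6.png

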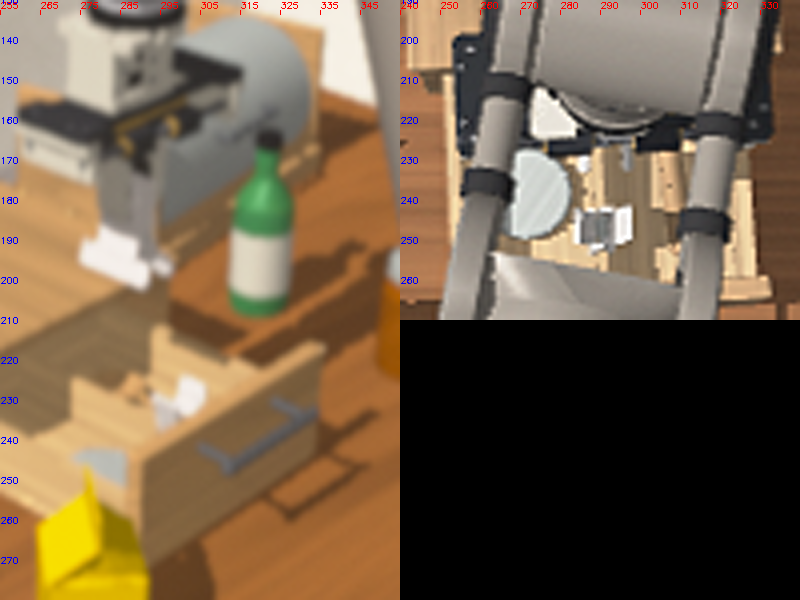

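The wide clip is held with its jaws hanging down. Its near jaw's lower corners are at about (275,194.5) and (292.2,202.2). The drawer is still out, and the narrow clip stays at (297,228). Next, work out how the clip sits relative to the TCP.

```bash
python3 - <<'E'
from h import *
n=np.array([-np.sin(.063),np.cos(.063),0]);P=np.array([582.4,-23.3,259.3])
for off in(13,17):
  for u,v in[(275,194.5),(292.2,202.2)]:
    o,d=ray("side",u,v);t=(off-n@(o-P))/(n@d);q=o+t*d;print(off,q.round(1),(q-P).round(1))
E
```

```text
13 [618.2  -8.  191.7] [ 35.8  15.3 -67.6]
13 [544.  -12.7 191. ] [-38.4  10.6 -68.3]
17 [614.3  -4.3 194.5] [ 31.9  19.  -64.8]
17 [540.4  -8.9 193.8] [-42.   14.4 -65.5]
```

```bash
python3 -m pendant '[[[-0.35,0.72,0],[0,0,0.09],-1],[[-0.35,0.72,0],[0,0,0.09],-1],[[-0.35,0.72,0],[0,0,0.09],-1],[[-0.35,0.72,0],[0,0,0.09],-1],[[-0.35,0.72,0],[0,0,0.09],-1],[[-0.35,0.72,0],[0,0,0.09],-1],[[-0.35,0.72,0],[0,0,0.09],-1],[[-0.35,0.72,0],[0,0,0.09],-1],[[-0.35,0.72,0],[0,0,0.09],-1],[[-0.35,0.72,0],[0,0,0.09],-1]]' && python3 -m pendant '[[[-0.35,0.72,0],[0,0,0.09],-1],[[-0.35,0.72,0],[0,0,0.09],-1],[[-0.35,0.72,0],[0,0,0.09],-1],[[-0.35,0.72,0],[0,0,0.09],-1],[[-0.35,0.72,0],[0,0,0.09],-1],[[0,0,-0.3],[0,0,0],-1],[[0,0,-0.3],[0,0,0],-1],[[0,0,-0.15],[0,0,0],-1],[[0,0,0],[0,0,0],-1],[[0,0,0],[0,0,0],-1]]'; python3 - <<'E'
from h import *
s=bot.capture("side")
cv2.imwrite("pics/c7.png",crop(s,195,210,90,75,8)[:600])
t=bot.capture("top");cv2.imwrite("pics/t7.png",t)
E
```

```text
time: 14.72
tool_pos: [475.3, 193.6, 254.2]
tcp_rot: [3.141, 0.002, 0.172]
contact_force: [-0.1, 0.3, -0.3]
grip_width: 21.5
finger_force: 30.0
time: 15.55
tool_pos: [424.3, 299.8, 232.3]
tcp_rot: [3.141, 0.002, 0.224]
contact_force: [0.2, -0.7, -0.1]
grip_width: 21.4
finger_force: 30.0
```

View pics/c7.png

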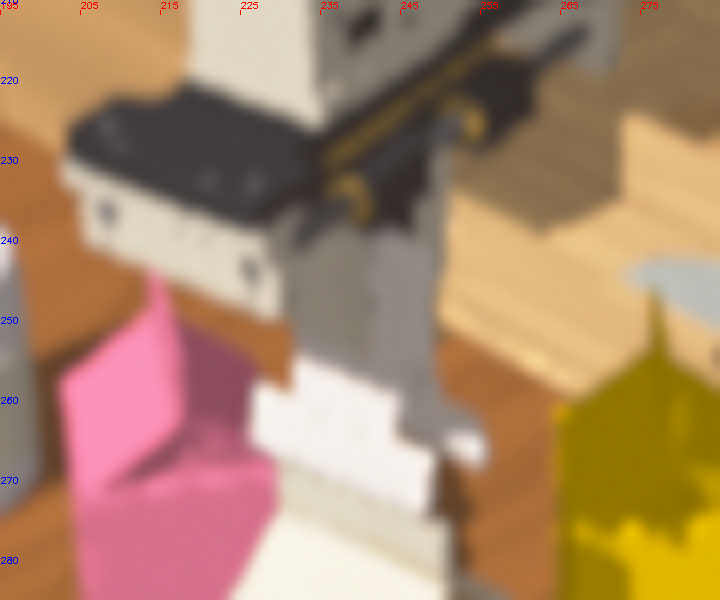

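The near jaw's lower edge runs from (226.3,265) to (248.8,274), and the far jaw's end is at (255.9,268.3). Below them the card edge's ends are at u≈229.6 and 251.3, and nothing is touching.

```bash
python3 - <<'E'
from h import *
P=bot.get_obs()["tool_pos"];y=.225;X=np.array([np.cos(y),np.sin(y),0]);n=np.array([-np.sin(y),np.cos(y),0])
for u,v,offs in[(226.3,265,(13,16)),(248.8,274,(13,16)),(255.9,268.3,(-13,-16))]:
  for off in offs:
    o,d=ray("side",u,v);t=(off-n@(o-P))/(n@d);q=o+t*d-P;print(u,off,"x'",(q@X).round(1),"z",q[2].round(1))
for u,v in[(229.8,265.8),(251.5,275)]:
    q=onz("side",u,v,152)-P;print("edge",(q@X).round(1),(q@n).round(1))
for u,v in[(169.3,266.5),(173.5,292)]:
    q=onz("top",u,v,152)-P;print("edge top cam",(q@X).round(1),(q@n).round(1))
E
```

```text
226.3 13 x' 37.0 z -72.3
226.3 16 x' 34.4 z -69.4
248.8 13 x' -36.0 z -69.7
248.8 16 x' -38.2 z -66.8
255.9 -13 x' -39.5 z -66.6
255.9 -16 x' -37.3 z -69.4
edge 34.9 1.7
edge -35.4 0.9
edge top cam 32.9 0.1
edge top cam -38.1 1.1
```

Clip and edge agree to within 1–2 mm. Shifting 1 mm in y and lowering 31 mm, which puts the tips about 19 mm below the edge top.

```bash
python3 -m pendant '[[[0,0.03,0],[0,0,0],-1],[[0,0,-0.2],[0,0,0],-1],[[0,0,-0.2],[0,0,0],-1],[[0,0,-0.2],[0,0,0],-1],[[0,0,-0.2],[0,0,0],-1],[[0,0,-0.15],[0,0,0],-1],[[0,0,-0.08],[0,0,0],-1],[[0,0,0],[0,0,0],-1],[[0,0,0],[0,0,0],-1],[[0,0,0],[0,0,0],-1]]'; python3 - <<'E'
from h import *
s=bot.capture("side");t=bot.capture("top")
can=np.zeros((600,800,3),np.uint8);can[:600,:490]=crop(s,205,225,70,100,7)[:600];can[:300,490:]=crop(t,140,230,62,60,5)[:,:310]
cv2.imwrite("pics/c8.png",can)
E
```

```text
time: 16.48
tool_pos: [424.4, 301.8, 202.3]
tcp_rot: [-3.142, -0.001, 0.225]
contact_force: [0.0, 0.5, 0.0]
grip_width: 21.6
finger_force: 30.0
```

View pics/c8.png

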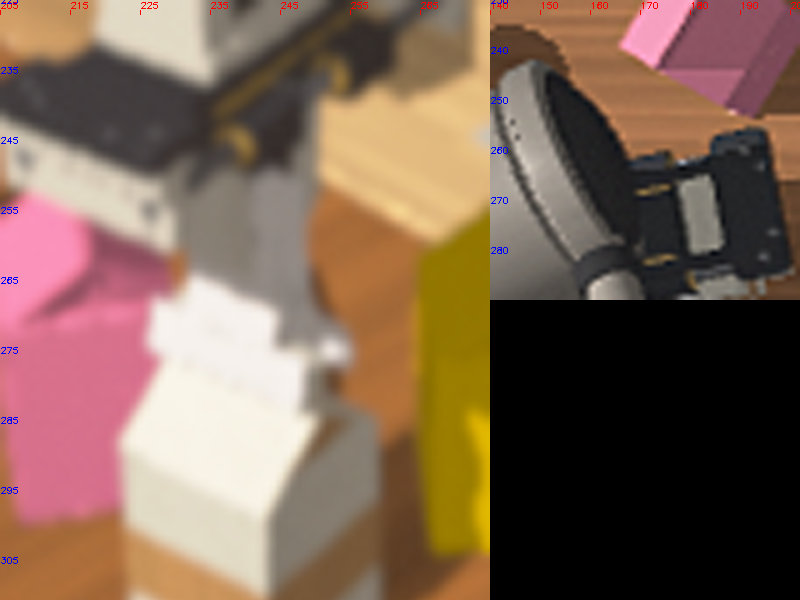

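The clip straddles the card edge: the near jaw's lower corner is at (248.6,283.6), the far jaw's end at (253,276), with the edge between them. Contact force is zero and the carton looks unmoved. Handing in.

```bash
python3 -c "
from plant import bot
print(bot.close_job())"
```

```text
the job is handed in; nothing more can be done
None
```

I pulled the drawer out to its stop and left it out. I lifted the wide clip off the divider, and it is now held squeezed fully open over the carton, straddling the upright edge without touching it; I handed the job in at about 16.5 s.

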